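Index the bowl turntable and lid the bowl

ROBOT

A 6-joint arm with a two-finger parallel gripper is mounted at the origin on the work surface. World frame = base frame: x ahead of the robot, y to its left, z up, the work surface at z = 0. Lengths are in mm, angles in rad, forces in N, time in s.
With the tool pointing down it reaches from about 400 to 825 mm from the base axis. Payload 7 kg.
Tool frame: the origin (TCP) lies on the centre line of the jaws, within the pads' length; the fingertips stand 22 mm ahead of it and the grasp point (between the pads) lies 3 mm ahead of it; z points along the fingers, y is the line along which they close (so a half turn about z gives the same grasp; the last joint's range is limited). The gripper opens to 85 mm and grips with 20 to 120 N. Pads are 22 mm wide; open, the fingers measure 114 mm over their backs; the gripper's body (76 mm by 85 mm) begins 54 mm behind the grasp point. The pads swing forward as they close: fully open they stand 13 mm farther back than shut.
Start: joints at [-0.851, 0.359, 0.012, 0, -1.224, -0.288], TCP at [282.463, -613.033, 253.302] pointing down, gripper open.
Joint ranges: [-3.07, 3.07], [-1.43, 2.12], [-1.02, 1.25], [-3.03, 1.67], [-3.05, -0], [-3.03, 3.03]. Speed limits (rad/s): [2.39, 2.39, 3.01, 3.14, 3.14, 3.14].

INTERFACE

Orientations are given as a rotation vector (axis times angle).
In Python, from bench import telemetry, vision, order gives the robot as it stands. The module is installed in compiled form; this text tells all that it offers.
- The arm moves only by the shell command python3 -m jog 'ROWS' [OPENING]. ROWS is JSON, a list of rows, each an object of numbers: "tx", "ty", "tz": the shift along the world's x, y, z in m; "twist": the turn about the world's z in rad. In form: [{"tx": .., "ty": .., "tz": .., "twist": ..}, ...]. A call has exactly 8 rows; each row shifts and turns the commanded pose from where the row before left it; what a row does not reach is not made up. A row lasts 1/10 s, in which the tool goes at most 50 mm and 8.59 degrees, less where a joint would pass 70% of its speed; a pose out of reach is approached as far as the arm can. A call with a gripper value outside its range is refused whole. OPENING is the opening, from 0 (shut) to 1 (fully open), set as the call begins (- or left out, the last holds). The fingers move at their own pace and stop on an object; the grip force is fixed at half the most. Time passes only in rows, so rows that do not move let the fingers close, or fill a call up. It gives the time, the measured TCP pose, the force, the opening and the grip force at its end, in the units of the state.
- telemetry.state(): the state, without advancing time (a new reading comes with each control period).
- vision.read_camera(name): name is "scene" or "top"; returns a dict with "frame" (420x560x3 uint8, blue, green, red), "depth" (420x560 float32, mm along the optical axis (not along the pixel's ray), 0 where there is no reading), "K" (3x3 intrinsics, pixels), "position" and "orientation" of the camera in the world. Camera axes: x right, y up, looking along -z (the intrinsics and any distortion apply to the point x, -y, -z); pixel columns grow to the right and rows downward; lengths in mm; the calibration is good to about 2 mm. A picture is of the moment at which its call begins.
- order.sign_off(): hands the job in; it is judged then, once.
The state is a dict: "time_s": time; "joint_positions": joint angles; "qd": joint speeds; "tau": joint torques, N m; "tool_pos": TCP position; "tool_rot": TCP orientation; "ft_force": force on the tool from outside, world axes, zero at the start; "ft_torque": the same for the moment, N m; "finger_gap": finger opening in mm; "grasp_force": force on a finger pad.
Only numpy, scipy, OpenCV 4.12 (cv2) and the standard library are available. Lean on these libraries where they do the work, as an engineer would, in place of code of your own. Each camera call takes 0.05 s, during which the arm holds its last target. There are 200 camera calls.

TASK

Lift the red sprung plunger, turn the walnut turntable until the plunger stands at the notch marked by the brass button, and let the plunger drop fully home there. Then take the dark chestnut lid off its cedar rest and set it gently on the chestnut bowl, seated flat, without dropping it. The bowl's lacquer is still drying, so do not touch the bowl with the gripper or arm and keep it standing on its cork pad; leave the pale lid, the clay cup and the copper spatula where they are.

Things in the scene. Friction and masses are not known exactly. Their poses are not given: they have to be found in the camera images.
- turntable: fixed dark steel base disc, 376 mm across, 12 mm thick, of the indexing turntable; origin at its centre on the table top, z up: the turning axis. It carries a grey ring (radius 112 to 152 mm, top 30 mm above the table) with ten notches 36 degrees apart, 19 mm wide. Its heading is random; the plunger starts locked in the notch on its -x side.
- disc (a joint): turn of the walnut disc (224 mm across, top 40 mm above the table) about the vertical axis through turntable's origin, rad, 0 at the start, positive anticlockwise from above, stops at +-1.45. Friction about 0.06 N m. The plunger rides on the disc: carrying the lifted plunger round in an arc turns it; it stays where it is left.
- plunger (a joint): height of the sprung plunger, m: 0 home, grows as lifted, stop at 0.026. Its round-nosed 14 mm pin reaches 16 mm into a notch: lifted 18 mm or more it is clear and the disc turns; let go within about 5 mm of a notch's middle it drops home, elsewhere it rests on the ring. Pressed down by a spring, 3 N at home, 7 N at full lift, plus 0.8 N weight.
- plunger_grip (a point): point on the plunger's axis, to be gripped: it lies 80 mm above the table when home and rises with the plunger, 135 mm from the turning axis. The plunger's red round knob is 32 mm across, from 26 mm below to 16 mm above this point; the top of the steel lug under it is 50 mm above the table.
- mark_brass: brass button, 26 mm across, 8 mm high, on the base just outside the ring, 170 mm from the turning axis, in line with the notch wanted; origin at the centre of its underside. It is at one of the notches one or two steps (36 or 72 degrees) either side of the plunger's start; three like black buttons mark the other three.
- bowl: glossy chestnut Go bowl, loose, 120 mm across its belly, 78 mm high, mouth 90 mm across inside and 100 mm outside; origin at the centre of its underside, z up. It stands on the cork pad and rides round with the disc.
- pad (a point): centre of the top of the cork pad (120 mm across, 42 mm above the table) on the walnut disc, 50 mm from the turning axis, across from the plunger.
- lid: dark chestnut lid, 106 mm across, 0.12 kg, on one of two cedar rests (rings 106 mm across, 24 mm high; side random). Origin: centre of its spigot's underside, z up. Spigot 72 mm across widening to 80 mm at 8 mm up; brim 8 to 17 mm up; upright round knob 28 mm across, 17 to 53 mm up. The origin is 16 mm above the table on the rest, and 70 mm above the bowl's origin when seated.
- pale_lid: lid of pale wood, same shape, on the other cedar rest; to be left alone. Origin as for the lid.
- cup: clay cup, 80 mm across, 85 mm high, bystander; origin at the centre of its underside
- spatula: copper spatula, 200 mm long, lying on the table, bystander; origin at its middle
There are look-alikes about, which are no part of the job. What is shaped like the lid but blue is not meant.

How it is judged (in metres and radians):
On the way, in this order (a step that is already met when the one before it is completed fails the run):
1. the plunger is lifted clear of its notch (value of joint plunger above 0.016 m), for 0.1 s.
2. the plunger is fully home in the notch at the brass button (value of joint plunger below 0.003 m and horizontal distance between plunger_grip and mark_brass below 0.045 m), for 0.2 s.
3. the chestnut lid is seated on the bowl (horizontal distance between lid and bowl below 0.008 m and z of lid in the frame of bowl between 0.067 and 0.073 m and angle between the z axis of lid and the z axis of bowl, either way round below 0.06 rad), for 0.2 s.
At the end, for the whole second after the job is handed in: plunger home within 3 mm in the notch at the brass button (axis under 45 mm from the button's centre); chestnut lid on the bowl, within 8 mm of centre, 3 mm of seated height, flat within 0.06 rad; bowl upright within 0.06 rad and 12 mm of its pad's centre; lid and bowl at rest (all of step 2 and all of step 3 and horizontal distance between bowl and pad below 0.012 m and angle between bowl's own z axis and vertical below 0.06 rad and linear speed of each of lid, bowl below 0.02 m/s); the robot touches nothing.
It fails at once if the gripper or the arm touches the bowl (contact force between any of the fingers, the arm and bowl above 1 N).
It fails at once if the lid is dropped onto the bowl: faster than 0.5 m/s when less than 40 mm above its seat (horizontal distance between lid and bowl below 0.06 m and z of lid in the frame of bowl below 0.11 m and linear speed of lid above 0.5 m/s).
It fails at once if the bowl tips by more than 0.3 rad (angle between bowl's own z axis and vertical above 0.3 rad).
It fails at once if the pale lid or another bystander is moved by more than 20 mm (distance of any of pale_lid, cup, spatula from where it was at the start of the episode above 0.02 m).
It also fails if it takes over 64 s, if anything falls off the work surface, if the arm or the gripper's body presses on something with over 40 N, if the wrist force passes 120 N, or if a joint passes its speed limit or range.

## Working session

There is one attempt and no reset: what is moved stays moved. The work goes in short steps, Python scripts to look and compute and a shell command to move; the robot and the scene stay as the last step left them, time stands still between calls to the robot, and variables do not carry over. Pictures are saved under pics/ and viewed, at most 10 in all, crops included, and the job is handed in when it is done.

```bash
mkdir -p pics
cat > h.py <<'E'
import numpy as np, cv2
from scipy.spatial.transform import Rotation as R
from bench import telemetry, vision, order
def cam(n):
    c=vision.read_camera(n); return c
def pts(c):
    K=np.array(c["K"]);d=c["depth"].astype(float);h,w=d.shape
    v,u=np.mgrid[:h,:w]
    P=np.stack([(u-K[0,2])/K[0,0]*d,-(v-K[1,2])/K[1,1]*d,-d],-1)
    o=np.array(c["orientation"]); M=R.from_rotvec(o).as_matrix() if o.shape==(3,) else (o if o.shape==(3,3) else R.from_quat(o).as_matrix())
    return P@M.T+np.array(c["position"])
E
python3 - <<'E'
from h import *
for n in("top","scene"):
    c=cam(n);cv2.imwrite(f"pics/{n}0.png",c["frame"]);np.savez(f"{n}0.npz",**c)
    print(n,{k:c[k] for k in c if k not in("frame","depth")})
print(telemetry.state())
E
```

```text
top {'K': array([[529.8151947 ,   0.        , 282.90970017],
       [  0.        , 529.8151947 , 203.28424143],
       [  0.        ,   0.        ,   1.        ]]), 'position': array([ 272.60144853, -103.02800007, 1708.46882452]), 'orientation': array([ 0.10397038, -0.12132232, -1.57137109])}
scene {'K': array([[395.01111353,   0.        , 281.47194914],
       [  0.        , 395.01111353, 211.69418348],
       [  0.        ,   0.        ,   1.        ]]), 'position': array([1352.11225154, -431.28807296, 1001.14308424]), 'orientation': array([0.69244156, 0.46674744, 1.12758916])}
{'time_s': 0.1, 'joint_positions': array([-8.50918961e-01,  3.59311305e-01,  1.11531985e-02, -3.15915597e-04,
       -1.22410257e+00, -2.88145961e-01]), 'qd': array([ 0.00062046, -0.00172686,  0.00328368,  0.00171586, -0.0008389 ,
       -0.00109935]), 'tau': array([-1.99270449e-03, -5.84762907e+01,  2.94111210e+01,  6.95464879e+00,
       -3.15317156e-03,  1.26690261e-05]), 'tool_pos': array([ 282.29076438, -612.69659511,  252.4597619 ]), 'tool_rot': array([ 6.72646580e-01, -3.06827916e+00, -2.23919425e-03]), 'ft_force': array([-0.71980001,  0.1028899 ,  0.07151865]), 'ft_torque': array([-0.01086676, -0.00804254, -0.00294159]), 'grasp_force': 0.0, 'finger_gap': 85.26543424625463}
```

View pics/top0.png

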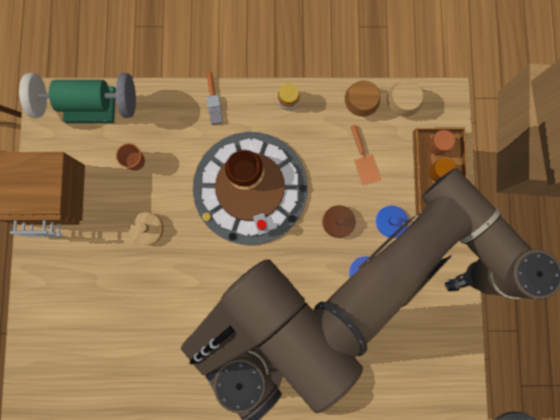

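View pics/scene0.png

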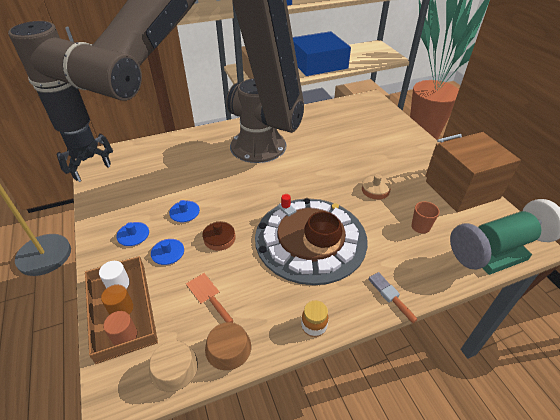

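The top picture shows the turntable at about (250,188), the red plunger at (262,225), the brass button at (207,216), so two steps clockwise from the plunger. The dark lid is at (340,221), the pale lid at (146,228) and the bowl at (243,168). The scene picture agrees, with the blue look-alikes on the left.

```bash
cat >> h.py <<'E'
def ray(c,uv,z):
    K=np.array(c["K"]);M=R.from_rotvec(c["orientation"]).as_matrix();uv=np.atleast_2d(uv)
    d=np.c_[(uv[:,0]-K[0,2])/K[0,0],-(uv[:,1]-K[1,2])/K[1,1],-np.ones(len(uv))]@M.T
    p=np.array(c["position"]);return p+d*((z-p[2])/d[:,2])[:,None]
def circ(xy):
    A=np.c_[2*xy,np.ones(len(xy))]
    for _ in range(8):
        s=np.linalg.lstsq(A,(xy**2).sum(1),rcond=None)[0];r=np.sqrt(s[2]+s[:2]@s[:2])
        e=abs(np.hypot(*(xy-s[:2]).T)-r);k=e<max(2.5*np.median(e),1);xy=xy[k];A=A[k]
    return s[:2],r,len(xy)
def blob(mask,box=None):
    m=mask.astype(np.uint8)*255
    if box: b=np.zeros_like(m);b[box[1]:box[3],box[0]:box[2]]=1;m=m*b
    n,l,s,ce=cv2.connectedComponentsWithStats(m);i=1+np.argmax(s[1:,4]);return l==i,ce[i],s[i,4]
def edge(m):
    c,_=cv2.findContours(m.astype(np.uint8),cv2.RETR_EXTERNAL,cv2.CHAIN_APPROX_NONE);return max(c,key=len)[:,0].astype(float)
E
python3 - <<'E'
from h import *
for n in("top","scene"):
    c=dict(np.load(n+"0.npz"));P=pts(c);f=c["frame"];hsv=cv2.cvtColor(f,cv2.COLOR_BGR2HSV);H,S,V=cv2.split(hsv)
    bt={"top":dict(red=(245,205,280,245),br=(195,205,220,228),tt=(185,125,315,250),lid=(318,200,362,242),bowl=(220,145,268,190),pale=(125,205,170,250)),
     "scene":dict(red=(275,185,297,215),br=(325,195,345,212),tt=(250,190,370,285),lid=(198,218,240,252),bowl=(298,205,350,258),pale=(355,170,395,205))}[n]
    m,ce,a=blob(((H<5)|(H>176))&(S>190)&(V>130),bt["red"]);print(n,"red",ce,a,ray(c,ce,80 if n=="scene" else 92)[0])
    print("  depthpts",np.median(P[m],0),P[m].max(0),P[m].min(0))
    m,ce,a=blob((H>18)&(H<32)&(S>140)&(V>120),bt["br"]);print("brass",ce,a,ray(c,ce,8)[0],np.median(P[m],0))
    def band(b,lo,hi):
        x0,y0,x1,y1=bt[b];q=P[y0:y1,x0:x1].reshape(-1,3);return q[(q[:,2]>lo)&(q[:,2]<hi)]
    q=band("bowl",114,126);print("bowl rim",len(q),circ(q[:,:2]) )
    for b in("lid","pale"):
        q=band(b,26,37);print(b,"brim",len(q),circ(q[:,:2]),q[:,:2].mean(0),(q[:,:2].max(0)+q[:,:2].min(0))/2)
        q=band(b,60,75);print(b,"knob",len(q),q.mean(0) if len(q) else 0)
    q=band("tt",5,18);h=cv2.convexHull(q[:,:2].astype(np.float32))[:,0];print("base",len(q),circ(h.astype(float)))
    q=band("tt",26,33);h=cv2.convexHull(q[:,:2].astype(np.float32))[:,0];print("ring",len(q),circ(h.astype(float)))
E
```

```text
top red [261.16363636 224.16363636] 55 [441.49336309 -54.50256189  92.        ]
  depthpts [441.60671523 -54.21091217  96.24210098] [453.84453781 -44.70547161 104.39716635] [428.99874022 -66.32999803  87.4729505 ]
brass [206.0952381  216.35714286] 42 [476.14006681 125.66449267   8.        ] [475.44257952 123.81805878  20.20420203]
bowl rim 172 (array([617.94327698,   2.01466759]), np.float64(48.69294612351972), 168)
lid brim 617 (array([ 456.92080503, -298.68870196]), np.float64(40.79277799470336), 540) [ 456.28619982 -297.86060024] [ 457.60685087 -297.95203984]
lid knob 60 [ 456.59405128 -298.40486524   68.34751445]
pale brim 642 (array([435.88492595, 317.11278382]), np.float64(40.663635628531964), 569) [434.91435206 315.45322129] [435.74336187 316.46711663]
pale knob 59 [434.8739966  317.03925747  68.01472477]
base 3881 (array([577.08383125, -26.79408344]), np.float64(260.9224099131469), 19)
ring 1611 (array([571.17961695, -14.06851923]), np.float64(155.502516439277), 19)
scene red [286.15  199.975] 80 [444.96042077 -50.68515924  80.        ]
  depthpts [453.50493383 -52.36835452  
[... 157 characters left out ...]
  ] [478.4619537  125.74756729  20.70237762]
bowl rim 187 (array([621.28398938,   1.55157438]), np.float64(48.09688026982054), 124)
lid brim 498 (array([ 459.51177862, -298.85986546]), np.float64(44.00957974162256), 359) [ 467.60060008 -299.74044889] [ 458.0975277  -299.22579025]
lid knob 53 [ 461.72911245 -299.70935217   68.03366554]
pale brim 341 (array([440.02034431, 315.0489062 ]), np.float64(42.84060342275055), 236) [445.93430365 311.4005901 ] [436.75850759 317.76946223]
pale knob 38 [439.07974739 315.45972321  67.44396082]
base 2486 (array([515.92448529,  24.60848523]), np.float64(255.4530544495059), 8)
ring 1760 (array([547.97190533,  64.10117808]), np.float64(219.05101625548838), 24)
```

```bash
R='{"tx":0.010,"ty":0.035,"tz":0,"twist":-0.008}'
python3 -m jog '[{"tx":0.010,"ty":0.035,"tz":0,"twist":-0.008},{"tx":0.010,"ty":0.035,"tz":0,"twist":-0.008},{"tx":0.010,"ty":0.035,"tz":0,"twist":-0.008},{"tx":0.010,"ty":0.035,"tz":0,"twist":-0.008},{"tx":0.010,"ty":0.035,"tz":0,"twist":-0.008},{"tx":0.010,"ty":0.035,"tz":0,"twist":-0.008},{"tx":0.010,"ty":0.035,"tz":0,"twist":-0.008},{"tx":0.010,"ty":0.035,"tz":0,"twist":-0.008}]' 1
python3 -m jog '[{"tx":0.010,"ty":0.035,"tz":0,"twist":-0.008},{"tx":0.010,"ty":0.035,"tz":0,"twist":-0.008},{"tx":0.010,"ty":0.035,"tz":0,"twist":-0.008},{"tx":0.010,"ty":0.035,"tz":0,"twist":-0.008},{"tx":0.010,"ty":0.035,"tz":0,"twist":-0.008},{"tx":0.010,"ty":0.035,"tz":0,"twist":-0.008},{"tx":0.010,"ty":0.035,"tz":0,"twist":-0.008},{"tx":0,"ty":0,"tz":0,"twist":0}]'
```

```text
time_s: 0.9
tool_pos: [362.4, -331.5, 253.1]
tool_rot: [0.574, -3.089, -0.001]
ft_force: [0.5, 0.7, -0.4]
finger_gap: 85.1
grasp_force: 0.0
time_s: 1.7
tool_pos: [433.3, -85.1, 253.3]
tool_rot: [-0.493, 3.102, 0.001]
ft_force: [0.3, 0.1, -1.0]
finger_gap: 85.7
grasp_force: 0.0
```

```bash
python3 -m jog '[{"tx":0.005,"ty":0.016,"tz":0,"twist":0},{"tx":0.0035,"ty":0.0145,"tz":0,"twist":0},{"tx":0,"ty":0,"tz":-0.035,"twist":0},{"tx":0,"ty":0,"tz":-0.035,"twist":0},{"tx":0,"ty":0,"tz":-0.035,"twist":0},{"tx":0,"ty":0,"tz":-0.035,"twist":0},{"tx":0,"ty":0,"tz":-0.030,"twist":0},{"tx":0,"ty":0,"tz":0,"twist":0}]' 1
python3 - <<'E'
from h import *
c=cam("scene");f=c["frame"];cv2.imwrite("pics/s1.png",cv2.resize(f[130:290,190:400],None,fx=3.5,fy=3.5))
print(telemetry.state()["tool_pos"])
E
```

```text
time_s: 2.5
tool_pos: [438.1, -58.6, 80.1]
tool_rot: [0.485, -3.096, 0.001]
ft_force: [0.5, -0.8, 0.9]
finger_gap: 85.0
grasp_force: 0.0
[439.55658409 -58.28067877  82.14192897]
```

View pics/s1.png

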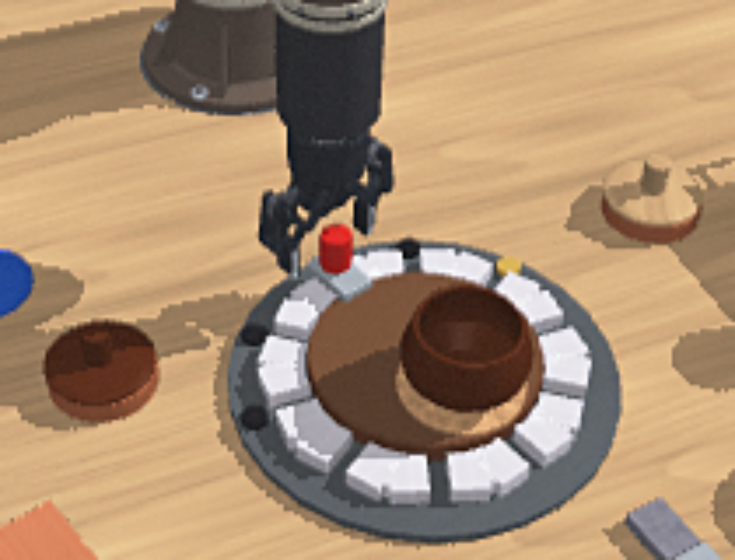

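The crop shows the open fingers straddling the red knob at (335,248), clear of the lug. I'll nudge in and close.

```bash
python3 -m jog '[{"tx":0.002,"ty":0.0035,"tz":0,"twist":0},{"tx":0,"ty":0,"tz":0,"twist":0},{"tx":0,"ty":0,"tz":0,"twist":0},{"tx":0,"ty":0,"tz":0,"twist":0},{"tx":0,"ty":0,"tz":0,"twist":0},{"tx":0,"ty":0,"tz":0,"twist":0},{"tx":0,"ty":0,"tz":0,"twist":0},{"tx":0,"ty":0,"tz":0,"twist":0}]'
python3 -m jog '[{"tx":0,"ty":0,"tz":0,"twist":0},{"tx":0,"ty":0,"tz":0,"twist":0},{"tx":0,"ty":0,"tz":0,"twist":0},{"tx":0,"ty":0,"tz":0,"twist":0},{"tx":0,"ty":0,"tz":0,"twist":0},{"tx":0,"ty":0,"tz":0,"twist":0},{"tx":0,"ty":0,"tz":0,"twist":0},{"tx":0,"ty":0,"tz":0,"twist":0}]' 0
```

```text
time_s: 3.35
tool_pos: [442.9, -54.0, 83.3]
tool_rot: [0.488, -3.103, 0.0]
ft_force: [0.6, 0.2, -0.4]
finger_gap: 85.3
grasp_force: 0.0
time_s: 4.15
tool_pos: [442.8, -53.5, 83.5]
tool_rot: [-0.488, 3.103, 0.001]
ft_force: [-3.8, 6.3, 3.9]
finger_gap: 30.6
grasp_force: 58.8
```

```bash
python3 -m jog '[{"tx":0,"ty":0,"tz":0.005,"twist":0},{"tx":0,"ty":0,"tz":0.005,"twist":0},{"tx":0,"ty":0,"tz":0.005,"twist":0},{"tx":0,"ty":0,"tz":0.004,"twist":0},{"tx":0,"ty":0,"tz":0.004,"twist":0},{"tx":0,"ty":0,"tz":0,"twist":0},{"tx":0,"ty":0,"tz":0,"twist":0},{"tx":0,"ty":0,"tz":0,"twist":0}]'
python3 - <<'E'
from h import *
s=telemetry.state();p=s["tool_pos"];print(p,s["ft_force"])
C=np.array([570.6,-13.4]);d=np.array([442.3,-54.])-C;r=np.hypot(*d);a0=np.arctan2(d[1],d[0]);print(r,np.degrees(a0))
n=24;a=a0-np.radians(72)*np.arange(n+1)/n;xy=C+135*np.c_[np.cos(a),np.sin(a)]
print(np.round(np.diff(xy,axis=0)/1000,4).tolist(),xy[-1],np.radians(72)/n)
E
```

```text
time_s: 4.95
tool_pos: [443.0, -54.1, 106.2]
tool_rot: [0.488, -3.103, -0.0]
ft_force: [1.1, 3.2, -7.0]
finger_gap: 30.6
grasp_force: 59.8
[442.95015068 -54.06911319 106.17072748] [ 1.13802137  3.2401265  -6.96140778]
134.57061343398863 -162.44024177943422
[[-0.002, 0.0068], [-0.0016, 0.0069], [-0.0012, 0.007], [-0.0009, 0.007], [-0.0005, 0.0071], [-0.0001, 0.0071], [0.0002, 0.0071], [0.0006, 0.007], [0.001, 0.007], [0.0013, 0.0069], [0.0017, 0.0069], [0.0021, 0.0068], [0.0024, 0.0066], [0.0028, 0.0065], [0.0031, 0.0064], [0.0034, 0.0062], [0.0037, 0.006], [0.004, 0.0058], [0.0043, 0.0056], [0.0046, 0.0053], [0.0049, 0.0051], [0.0052, 0.0048], [0.0054, 0.0045], [0.0056, 0.0043]] [492.09051455  96.42377108] 0.05235987755982988
```

```bash
python3 -m jog '[{"tx":-0.002,"ty":0.0068,"tz":0,"twist":-0.0524},{"tx":-0.0016,"ty":0.0069,"tz":0,"twist":-0.0524},{"tx":-0.0012,"ty":0.007,"tz":0,"twist":-0.0524},{"tx":-0.0009,"ty":0.007,"tz":0,"twist":-0.0524},{"tx":-0.0005,"ty":0.0071,"tz":0,"twist":-0.0524},{"tx":-0.0001,"ty":0.0071,"tz":0,"twist":-0.0524},{"tx":0.0002,"ty":0.0071,"tz":0,"twist":-0.0524},{"tx":0.0006,"ty":0.007,"tz":0,"twist":-0.0524}]'
```

```text
time_s: 5.75
tool_pos: [437.0, 2.0, 106.0]
tool_rot: [-0.172, -3.136, 0.001]
ft_force: [0.3, 0.6, -6.3]
finger_gap: 30.7
grasp_force: 59.9
```

```bash
python3 -m jog '[{"tx":0.001,"ty":0.007,"tz":0,"twist":-0.0524},{"tx":0.0013,"ty":0.0069,"tz":0,"twist":-0.0524},{"tx":0.0017,"ty":0.0069,"tz":0,"twist":-0.0524},{"tx":0.0021,"ty":0.0068,"tz":0,"twist":-0.0524},{"tx":0.0024,"ty":0.0066,"tz":0,"twist":-0.0524},{"tx":0.0028,"ty":0.0065,"tz":0,"twist":-0.0524},{"tx":0.0031,"ty":0.0064,"tz":0,"twist":-0.0524},{"tx":0.0034,"ty":0.0062,"tz":0,"twist":-0.0524}]'
python3 -m jog '[{"tx":0.0037,"ty":0.006,"tz":0,"twist":-0.0524},{"tx":0.004,"ty":0.0058,"tz":0,"twist":-0.0524},{"tx":0.0043,"ty":0.0056,"tz":0,"twist":-0.0524},{"tx":0.0046,"ty":0.0053,"tz":0,"twist":-0.0524},{"tx":0.0049,"ty":0.0051,"tz":0,"twist":-0.0524},{"tx":0.0052,"ty":0.0048,"tz":0,"twist":-0.0524},{"tx":0.0054,"ty":0.0045,"tz":0,"twist":-0.0524},{"tx":0.0056,"ty":0.0043,"tz":0,"twist":-0.0524}]'
python3 -m jog '[{"tx":0,"ty":0,"tz":0,"twist":0},{"tx":0,"ty":0,"tz":0,"twist":0},{"tx":0,"ty":0,"tz":0,"twist":0},{"tx":0,"ty":0,"tz":0,"twist":0},{"tx":0,"ty":0,"tz":0,"twist":0},{"tx":0,"ty":0,"tz":0,"twist":0},{"tx":0,"ty":0,"tz":0,"twist":0},{"tx":0,"ty":0,"tz":0,"twist":0}]'
python3 - <<'E'
from h import *
for n in("top","scene"):
    c=cam(n);np.savez(n+"1.npz",**c);cv2.imwrite(f"pics/{n}2.png",cv2.resize(c["frame"][110:260,170:330] if n=="top" else c["frame"][130:290,190:400],None,fx=3.5,fy=3.5))
E
```

```text
time_s: 6.55
tool_pos: [454.4, 55.3, 105.7]
tool_rot: [-0.821, -3.031, 0.001]
ft_force: [-1.2, 3.6, -6.6]
finger_gap: 30.6
grasp_force: 60.0
time_s: 7.35
tool_pos: [492.6, 91.4, 103.4]
tool_rot: [-1.404, -2.778, -0.018]
ft_force: [-31.2, 31.8, -3.9]
finger_gap: 30.6
grasp_force: 60.6
time_s: 8.15
tool_pos: [492.4, 89.9, 103.2]
tool_rot: [-1.405, -2.778, -0.015]
ft_force: [-20.7, 22.9, -6.7]
finger_gap: 30.4
grasp_force: 61.0
```

View pics/scene2.png

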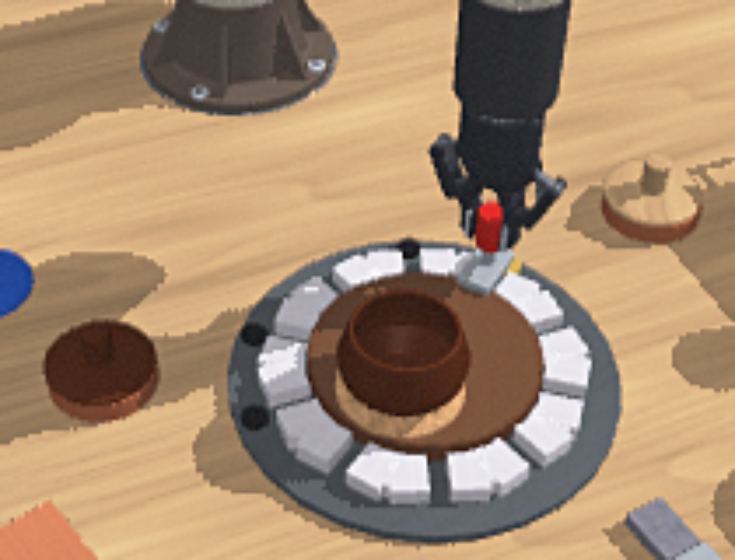

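The crop shows the plunger, still gripped and lifted, at (488,230), just at the brass button at (515,266). The tool is about 6 mm short in y with a side force, so I'll check the joints.

Run:
```python
from h import *
s=telemetry.state();print({k:np.round(s[k],3) for k in s})
c=dict(np.load("scene1.npz"));c0=dict(np.load("scene0.npz"))
for n in("top","scene"):
    c=dict(np.load(n+"1.npz"));P=pts(c);H,S,V=cv2.split(cv2.cvtColor(c["frame"],cv2.COLOR_BGR2HSV))
    box=(220,120,290,215) if n=="top" else (280,205,330,260)
    x0,y0,x1,y1=box;q=P[y0:y1,x0:x1].reshape(-1,3);q=q[(q[:,2]>114)&(q[:,2]<126)];print("bowl",len(q),circ(q[:,:2]))
    m,ce,a=blob(((H<5)|(H>176))&(S>190)&(V>130),(190,180,270,245) if n=="top" else (315,180,345,210));print("red",ce,a,np.median(P[m],0))
```

```text
{'time_s': np.float64(8.25), 'joint_positions': array([ 0.551,  0.239, -0.534, -0.04 , -0.806, -3.031]), 'qd': array([ 0.001, -0.   ,  0.001, -0.002, -0.002, -0.002]), 'tau': array([-13.79 , -45.056,  27.736,  15.263,   1.937,   0.284]), 'tool_pos': array([492.394,  89.832, 103.202]), 'tool_rot': array([-1.405, -2.778, -0.015]), 'ft_force': array([-22.157,  25.164,  -6.968]), 'ft_torque': array([ 8.525,  7.154, -0.33 ]), 'grasp_force': np.float64(60.982), 'finger_gap': np.float64(30.518)}
bowl 187 (array([602.13407706, -52.69929229]), np.float64(48.69892473094287), 181)Traceback (most recent call last):
  File "<stdin>", line 8, in <module>
  File "h.py", line 25, in blob
    n,l,s,ce=cv2.connectedComponentsWithStats(m);i=1+np.argmax(s[1:,4]);return l==i,ce[i],s[i,4]
                                                     ~~~~~~~~~^^^^^^^^^
    return _wrapfunc(a, 'argmax', axis=axis, out=out, **kwds)
    return bound(*args, **kwds)
ValueError: attempt to get argmax of an empty sequence
```

Joint 6 has come up to its range limit, which cut the last rows short. I'll turn the wrist back a little (the knob is round) and bring the tool back out onto the arc.

```bash
python3 -m jog '[{"tx":0,"ty":0.001,"tz":0,"twist":0.04},{"tx":0,"ty":0.001,"tz":0,"twist":0.04},{"tx":0,"ty":0.001,"tz":0,"twist":0.04},{"tx":0,"ty":0.0015,"tz":0.001,"twist":0.03},{"tx":0,"ty":0.0015,"tz":0.001,"twist":0},{"tx":0,"ty":0,"tz":0,"twist":0},{"tx":0,"ty":0,"tz":0,"twist":0},{"tx":0,"ty":0,"tz":0,"twist":0}]'
python3 - <<'E'
from h import *
s=telemetry.state();print({k:np.round(s[k],3) for k in ('joint_positions','tool_pos','ft_force','ft_torque')})
C=np.array([570.6,-13.4]);d=s["tool_pos"][:2]-C;print(np.hypot(*d),np.degrees(np.arctan2(d[1],d[0])))
for n in("top","scene"):
    c=cam(n);np.savez(n+"1.npz",**c);P=pts(c)
    x0,y0,x1,y1=(220,120,290,215) if n=="top" else (280,205,330,260)
    q=P[y0:y1,x0:x1].reshape(-1,3);q=q[(q[:,2]>114)&(q[:,2]<126)];b=circ(q[:,:2])[0]-C;print("bowl",b+C,np.hypot(*b),np.degrees(np.arctan2(b[1],b[0]))+180)
    cv2.imwrite(f"pics/{n}3.png",cv2.resize(c["frame"][110:260,170:330] if n=="top" else c["frame"][130:290,190:400],None,fx=3.5,fy=3.5))
E
```

```text
time_s: 9.05
tool_pos: [495.7, 92.9, 106.7]
tool_rot: [-1.193, -2.881, -0.011]
ft_force: [-5.4, -0.5, -7.2]
finger_gap: 30.3
grasp_force: 60.8
{'joint_positions': array([ 0.558,  0.239, -0.526, -0.032, -0.814, -2.892]), 'tool_pos': array([495.713,  92.886, 106.664]), 'ft_force': array([-5.441, -0.543, -7.159]), 'ft_torque': array([-0.309,  2.326, -0.565])}
130.01884970275734 125.16772349051253
bowl [601.64184996 -53.43208223] 50.65731986997792 127.79086993014775
bowl [605.07610533 -54.251093  ] 53.454781248347835 130.1625497082504
```

```bash
python3 -m jog '[{"tx":0,"ty":0,"tz":-0.003,"twist":0},{"tx":0,"ty":0,"tz":-0.003,"twist":0},{"tx":0,"ty":0,"tz":-0.003,"twist":0},{"tx":0,"ty":0,"tz":-0.002,"twist":0},{"tx":0,"ty":0,"tz":0,"twist":0},{"tx":0,"ty":0,"tz":0,"twist":0},{"tx":0,"ty":0,"tz":0,"twist":0},{"tx":0,"ty":0,"tz":0,"twist":0}]'
```

```text
time_s: 9.95
tool_pos: [496.0, 93.1, 95.9]
tool_rot: [-1.194, -2.881, -0.012]
ft_force: [-5.8, 0.4, -6.2]
finger_gap: 30.7
grasp_force: 61.0
```

View pics/top3.png

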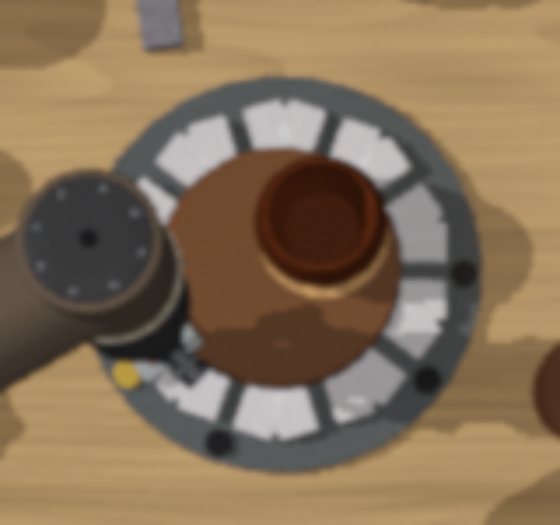

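The picture shows the bowl on its pad at (322,215), the gripper over the plunger notch and the brass button at (126,375). The force matches the spring with no support from the ring, so the pin is going into the notch.

```bash
python3 -m jog '[{"tx":0,"ty":0,"tz":-0.003,"twist":0},{"tx":0,"ty":0,"tz":-0.003,"twist":0},{"tx":0,"ty":0,"tz":-0.003,"twist":0},{"tx":0,"ty":0,"tz":-0.0025,"twist":0},{"tx":0,"ty":0,"tz":0,"twist":0},{"tx":0,"ty":0,"tz":0,"twist":0},{"tx":0,"ty":0,"tz":0,"twist":0},{"tx":0,"ty":0,"tz":0,"twist":0}]'
python3 -m jog '[{"tx":0,"ty":0,"tz":0,"twist":0},{"tx":0,"ty":0,"tz":0,"twist":0},{"tx":0,"ty":0,"tz":0,"twist":0},{"tx":0,"ty":0,"tz":0,"twist":0},{"tx":0,"ty":0,"tz":0,"twist":0},{"tx":0,"ty":0,"tz":0,"twist":0},{"tx":0,"ty":0,"tz":0,"twist":0},{"tx":0,"ty":0,"tz":0,"twist":0}]' 1
python3 -c "
from bench import telemetry as t;print(t.state()['joint_positions'])"
```

```text
time_s: 10.75
tool_pos: [496.6, 93.5, 84.7]
tool_rot: [-1.194, -2.882, -0.014]
ft_force: [-5.7, 1.3, -7.0]
finger_gap: 30.7
grasp_force: 61.0
time_s: 11.55
tool_pos: [498.1, 94.2, 85.4]
tool_rot: [-1.191, -2.886, -0.017]
ft_force: [-0.6, -0.6, -0.9]
finger_gap: 85.1
grasp_force: 0.0
[ 0.55838933  0.26963033 -0.54686021 -0.03190692 -0.75708016 -2.88887181]
```

```bash
python3 -m jog '[{"tx":0,"ty":0,"tz":0.02,"twist":0},{"tx":0,"ty":0,"tz":0.03,"twist":0},{"tx":0,"ty":0,"tz":0.035,"twist":0},{"tx":0,"ty":0,"tz":0.035,"twist":0},{"tx":0,"ty":-0.02,"tz":0.035,"twist":0.1},{"tx":0,"ty":-0.03,"tz":0.01,"twist":0.1},{"tx":0,"ty":-0.035,"tz":0,"twist":0.1},{"tx":0,"ty":-0.035,"tz":0,"twist":0.1}]'
python3 -m jog '[{"tx":0,"ty":-0.035,"tz":0,"twist":0.1},{"tx":0,"ty":-0.035,"tz":0,"twist":0.1},{"tx":0,"ty":-0.035,"tz":0,"twist":0.1},{"tx":-0.005,"ty":-0.035,"tz":0,"twist":0.1},{"tx":-0.01,"ty":-0.035,"tz":0,"twist":0.1},{"tx":-0.01,"ty":-0.035,"tz":0,"twist":0.1},{"tx":-0.01,"ty":-0.035,"tz":0,"twist":0.1},{"tx":0,"ty":0,"tz":0,"twist":0}]'
python3 - <<'E'
from h import *
s=telemetry.state();print({k:np.round(s[k],3) for k in ('joint_positions','tool_pos','tool_rot')})
C=np.array([570.6,-13.4])
for n in("top","scene"):
    c=cam(n);np.savez(n+"2.npz",**c);P=pts(c);H,S,V=cv2.split(cv2.cvtColor(c["frame"],cv2.COLOR_BGR2HSV))
    x0,y0,x1,y1=(220,120,290,215) if n=="top" else (280,205,330,260)
    q=P[y0:y1,x0:x1].reshape(-1,3);q=q[(q[:,2]>114)&(q[:,2]<126)];b=circ(q[:,:2])[0]-C;print("bowl",b+C,np.hypot(*b),np.degrees(np.arctan2(b[1],b[0]))+180)
    m=((H<5)|(H>176))&(S>190)&(V>130)
    try:
        m,ce,a=blob(m,(195,180,265,245) if n=="top" else (310,170,350,225));print("red",ce,a,np.median(P[m],0),P[m].max(0))
    except ValueError: print("hidden")
cv2.imwrite("pics/s4.png",c["frame"])
E
```

```text
time_s: 12.35
tool_pos: [498.1, -26.7, 251.2]
tool_rot: [-0.586, -3.066, -0.012]
ft_force: [0.6, -1.1, -0.5]
finger_gap: 85.5
grasp_force: 0.0
time_s: 13.15
tool_pos: [461.7, -273.7, 250.1]
tool_rot: [0.493, -3.079, 0.002]
ft_force: [-0.1, 1.5, 0.3]
finger_gap: 85.4
grasp_force: 0.0
{'joint_positions': array([-0.164,  0.144, -0.289,  0.009, -1.159, -1.093]), 'tool_pos': array([ 461.712, -273.686,  250.109]), 'tool_rot': array([ 4.930e-01, -3.079e+00,  2.000e-03])}
bowl [0. 0.] 570.7573214598302 358.6547102147392
red [213.20689655 208.24137931] 58 [490.87343124  92.88947525  95.92879419] [503.68291946 105.37631534 103.91296648]
bowl [604.75828004 -54.39375573] 53.35987353791412 129.80294542779762
red [331.51648352 198.82417582] 91 [503.93666012  92.39500342  89.97777086] [512.18292064 107.62187397 100.69501993]
  return _methods._mean(a, axis=axis, dtype=dtype,
  ret = ret.dtype.type(ret / rcount)
```

View pics/s4.png

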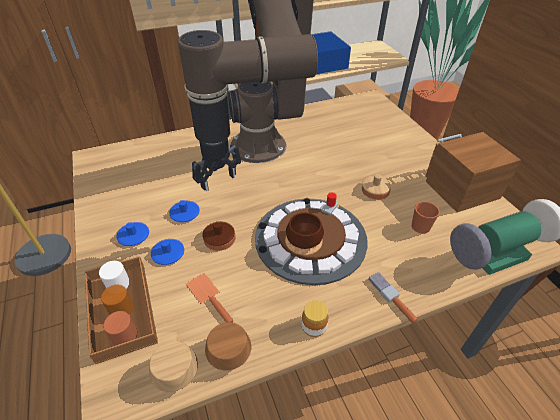

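The picture shows the plunger home at (331,199) by the brass button, the bowl upright on its pad at (304,230), and the gripper beside the dark lid at (219,236). Next, the lid.

```bash
python3 -m jog '[{"tx":-0.002,"ty":-0.0125,"tz":0,"twist":0},{"tx":-0.002,"ty":-0.0125,"tz":0,"twist":0},{"tx":0,"ty":0,"tz":-0.035,"twist":0},{"tx":0,"ty":0,"tz":-0.035,"twist":0},{"tx":0,"ty":0,"tz":-0.03,"twist":0},{"tx":0,"ty":0,"tz":-0.02,"twist":0},{"tx":0,"ty":0,"tz":0,"twist":0},{"tx":0,"ty":0,"tz":0,"twist":0}]'
python3 - <<'E'
from h import *
c=dict(np.load("top0.npz"));P=pts(c);f=c["frame"];g=cv2.cvtColor(f,cv2.COLOR_BGR2HSV)
s=telemetry.state();print(s["tool_pos"],s["tool_rot"])
# lid brim outline in both first views, ray cast at brim top
for n,b in(("top",(310,195,368,248)),("scene",(195,215,243,255))):
    c=dict(np.load(n+"0.npz"));P=pts(c);x0,y0,x1,y1=b;q=P[y0:y1,x0:x1].reshape(-1,3);q=q[(q[:,2]>29)&(q[:,2]<37)]
    h=cv2.convexHull(q[:,:2].astype(np.float32))[:,0].astype(float);print(n,circ(h),cv2.minEnclosingCircle(h.astype(np.float32)))
E
```

```text
time_s: 14.05
tool_pos: [459.5, -296.0, 130.8]
tool_rot: [0.493, -3.08, 0.002]
ft_force: [-0.1, 0.6, 0.2]
finger_gap: 85.2
grasp_force: 0.0
[ 459.53062689 -296.03412262  130.80887256] [ 4.93226038e-01 -3.07988512e+00  1.95419056e-03]
top (array([ 456.65680911, -298.89833334]), np.float64(51.570481242117815), 28) ((456.46893310546875, -298.8553161621094), 52.564945220947266)
scene (array([ 460.50080376, -298.52221899]), np.float64(52.26169174584285), 13) ((459.7214660644531, -299.21270751953125), 53.6830940246582)
```

```bash
python3 -m jog '[{"tx":-0.0015,"ty":-0.0025,"tz":-0.01,"twist":0},{"tx":0,"ty":0,"tz":-0.015,"twist":0},{"tx":0,"ty":0,"tz":-0.015,"twist":0},{"tx":0,"ty":0,"tz":-0.015,"twist":0},{"tx":0,"ty":0,"tz":-0.01,"twist":0},{"tx":0,"ty":0,"tz":-0.004,"twist":0},{"tx":0,"ty":0,"tz":0,"twist":0},{"tx":0,"ty":0,"tz":0,"twist":0}]'
python3 -m jog '[{"tx":0,"ty":0,"tz":0,"twist":0},{"tx":0,"ty":0,"tz":0,"twist":0},{"tx":0,"ty":0,"tz":0,"twist":0},{"tx":0,"ty":0,"tz":0,"twist":0},{"tx":0,"ty":0,"tz":0,"twist":0},{"tx":0,"ty":0,"tz":0,"twist":0},{"tx":0,"ty":0,"tz":0,"twist":0},{"tx":0,"ty":0,"tz":0,"twist":0}]' 0
```

```text
time_s: 14.85
tool_pos: [458.0, -298.5, 62.0]
tool_rot: [0.493, -3.081, 0.002]
ft_force: [0.6, 0.3, -0.4]
finger_gap: 85.5
grasp_force: 0.0
time_s: 15.65
tool_pos: [457.9, -298.4, 61.8]
tool_rot: [0.493, -3.081, 0.002]
ft_force: [-0.5, 0.4, 4.8]
finger_gap: 26.4
grasp_force: 58.9
```

```bash
python3 -m jog '[{"tx":0,"ty":0,"tz":0.01,"twist":0},{"tx":0,"ty":0,"tz":0.02,"twist":0},{"tx":0,"ty":0,"tz":0.025,"twist":0},{"tx":0,"ty":0,"tz":0.025,"twist":0},{"tx":0,"ty":0,"tz":0.025,"twist":0},{"tx":0,"ty":0,"tz":0.025,"twist":0},{"tx":0,"ty":0,"tz":0.02,"twist":0},{"tx":0,"ty":0,"tz":0.01,"twist":0}]'
python3 -m jog '[{"tx":0.009,"ty":0.016,"tz":0,"twist":0},{"tx":0.009,"ty":0.016,"tz":0,"twist":0},{"tx":0.009,"ty":0.016,"tz":0,"twist":0},{"tx":0.009,"ty":0.016,"tz":0,"twist":0},{"tx":0.009,"ty":0.016,"tz":0,"twist":0},{"tx":0.009,"ty":0.016,"tz":0,"twist":0},{"tx":0.009,"ty":0.016,"tz":0,"twist":0},{"tx":0.009,"ty":0.016,"tz":0,"twist":0}]'
python3 - <<'E'
from h import *
for n in("top","scene"):
    c=cam(n);np.savez(n+"3.npz",**c);
    if n=="scene": cv2.imwrite("pics/s5.png",cv2.resize(c["frame"][80:280,170:400],None,fx=3,fy=3))
    print(telemetry.state()["tool_pos"])
E
```

```text
time_s: 16.45
tool_pos: [458.0, -298.4, 223.6]
tool_rot: [0.493, -3.083, 0.003]
ft_force: [-0.1, 0.8, -1.9]
finger_gap: 26.4
grasp_force: 59.1
time_s: 17.25
tool_pos: [529.5, -169.5, 220.8]
tool_rot: [0.492, -3.079, 0.001]
ft_force: [0.2, -0.1, -1.1]
finger_gap: 26.2
grasp_force: 59.2
[ 530.95138781 -167.82606866  220.87282505]
[ 530.33208006 -168.66334297  220.89811462]
```

View pics/s5.png

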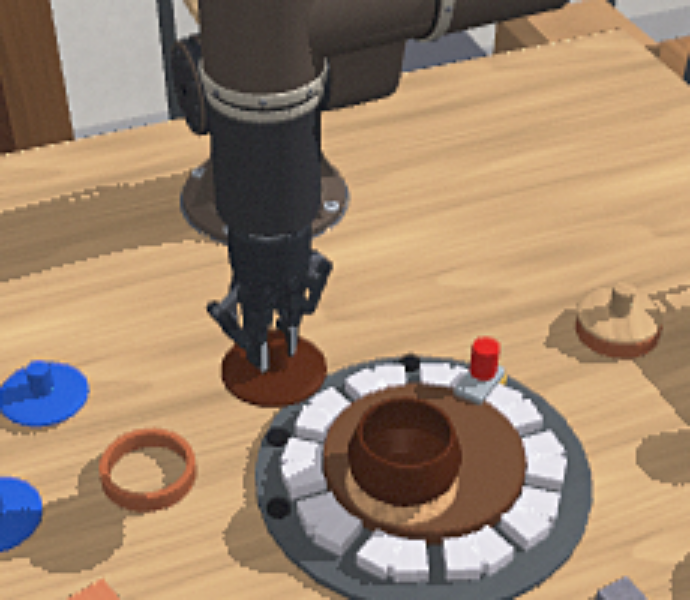

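The lid hangs level in the grip at (273,368), with the bowl at (405,450) and the pale lid untouched. I'll measure lid against bowl from the same views.

Run:
```python
from h import *
T=telemetry.state()["tool_pos"];print(T)
for n,b,lb in(("top",(220,120,290,215),(240,160,360,270)),("scene",(280,205,330,260),(235,180,285,220))):
    c=dict(np.load(n+"3.npz"));P=pts(c);x0,y0,x1,y1=b;q=P[y0:y1,x0:x1].reshape(-1,3);q=q[(q[:,2]>114)&(q[:,2]<126)]
    bw=circ(q[:,:2])[0] if len(q)>50 else None
    f=c["frame"].astype(int);x0,y0,x1,y1=lb;q=P[y0:y1,x0:x1].reshape(-1,3);col=f[y0:y1,x0:x1].reshape(-1,3)
    k=(q[:,2]>184)&(q[:,2]<200)&(abs(q[:,0]-530)<70)&(abs(q[:,1]+169)<70)&(col[:,2]>1.5*col[:,0]);q=q[k]
    h=cv2.convexHull(q[:,:2].astype(np.float32))[:,0].astype(float)
    print(n,"bowl",bw,len(q),"lid",circ(h),cv2.minEnclosingCircle(h.astype(np.float32)),q[:,2].mean())
    A=np.c_[q[:,:2],np.ones(len(q))];print("slopes",np.linalg.lstsq(A,q[:,2],rcond=None)[0][:2])
```

```text
[ 530.33208006 -168.66334297  220.89811462]
top bowl [594.2528206  -55.11957375] 388 lid (array([ 528.01502906, -171.52166127]), np.float64(51.385244228990935), 17) ((526.9570922851562, -171.07278442382812), 52.16289138793945) 191.3786074817372
slopes [0.00993296 0.01372969]
scene bowl [604.53941391 -54.14502401] 506 lid (array([ 532.10717489, -169.73846048]), np.float64(52.190480382592554), 20) ((531.7015991210938, -169.76258850097656), 53.8798828125) 191.27226176927834
slopes [-0.02395929  0.00626564]
```

```bash
python3 -m jog '[{"tx":0.012,"ty":0.019,"tz":0,"twist":0},{"tx":0.012,"ty":0.019,"tz":0,"twist":0},{"tx":0.012,"ty":0.019,"tz":0,"twist":0},{"tx":0.012,"ty":0.019,"tz":0,"twist":0},{"tx":0.012,"ty":0.019,"tz":0,"twist":0},{"tx":0.007,"ty":0.012,"tz":0,"twist":0},{"tx":0.004,"ty":0.008,"tz":0,"twist":0},{"tx":0,"ty":0,"tz":0,"twist":0}]'
python3 -m jog '[{"tx":0,"ty":0,"tz":-0.01,"twist":0},{"tx":0,"ty":0,"tz":-0.01,"twist":0},{"tx":0,"ty":0,"tz":-0.01,"twist":0},{"tx":0,"ty":0,"tz":-0.005,"twist":0},{"tx":0,"ty":0,"tz":0,"twist":0},{"tx":0,"ty":0,"tz":0,"twist":0},{"tx":0,"ty":0,"tz":0,"twist":0},{"tx":0,"ty":0,"tz":0,"twist":0}]'
python3 - <<'E'
from h import *
c=cam("scene");P=pts(c);f=c["frame"];T=telemetry.state()["tool_pos"];print(T)
cv2.imwrite("pics/s6.png",cv2.resize(f[130:280,230:380],None,fx=4,fy=4))
q=P[150:260,260:360].reshape(-1,3)
def hull(k):
    h=cv2.convexHull(q[k][:,:2].astype(np.float32))[:,0].astype(float);print(k.sum(),circ(h),cv2.minEnclosingCircle(h.astype(np.float32)))
z=T[2]-62+33
hull((abs(q[:,2]-z)<7)&(np.hypot(*(q[:,:2]-T[:2]).T)<65))
E
```

```text
time_s: 18.15
tool_pos: [600.8, -54.6, 221.1]
tool_rot: [0.494, -3.08, 0.002]
ft_force: [-0.3, -0.5, -2.0]
finger_gap: 26.2
grasp_force: 59.3
time_s: 18.95
tool_pos: [600.9, -55.2, 186.9]
tool_rot: [0.493, -3.081, 0.002]
ft_force: [0.0, 0.3, -1.8]
finger_gap: 26.2
grasp_force: 59.3
[600.79614237 -55.24422646 186.82689749]
518 (array([602.20465153, -57.48331396]), np.float64(52.253542279492855), 16) ((601.9701538085938, -56.041542053222656), 54.06156921386719)
```

View pics/s6.png

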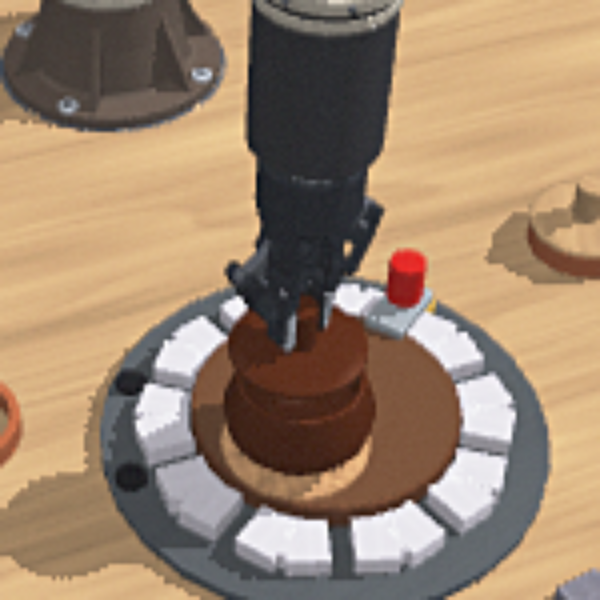

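The lid at (298,345) is right above the bowl at (300,410). A 2 mm correction, then I lower it slowly.

```bash
python3 -m jog '[{"tx":0.002,"ty":0.0015,"tz":0,"twist":0},{"tx":0,"ty":0,"tz":-0.004,"twist":0},{"tx":0,"ty":0,"tz":-0.004,"twist":0},{"tx":0,"ty":0,"tz":-0.004,"twist":0},{"tx":0,"ty":0,"tz":-0.004,"twist":0},{"tx":0,"ty":0,"tz":-0.004,"twist":0},{"tx":0,"ty":0,"tz":-0.003,"twist":0},{"tx":0,"ty":0,"tz":0,"twist":0}]'
python3 -m jog '[{"tx":0,"ty":0,"tz":-0.001,"twist":0},{"tx":0,"ty":0,"tz":-0.001,"twist":0},{"tx":0,"ty":0,"tz":-0.001,"twist":0},{"tx":0,"ty":0,"tz":-0.0005,"twist":0},{"tx":0,"ty":0,"tz":0,"twist":0},{"tx":0,"ty":0,"tz":0,"twist":0},{"tx":0,"ty":0,"tz":0,"twist":0},{"tx":0,"ty":0,"tz":0,"twist":0}]'
```

```text
time_s: 19.8
tool_pos: [602.3, -53.8, 162.8]
tool_rot: [0.492, -3.079, 0.001]
ft_force: [0.0, -0.8, -1.4]
finger_gap: 26.3
grasp_force: 59.3
time_s: 20.6
tool_pos: [602.6, -53.8, 160.0]
tool_rot: [0.492, -3.081, 0.001]
ft_force: [0.3, 0.1, -2.8]
finger_gap: 26.5
grasp_force: 59.3
```

```bash
python3 -m jog '[{"tx":0,"ty":0,"tz":-0.0005,"twist":0},{"tx":0,"ty":0,"tz":-0.0005,"twist":0},{"tx":0,"ty":0,"tz":-0.0005,"twist":0},{"tx":0,"ty":0,"tz":-0.0005,"twist":0},{"tx":0,"ty":0,"tz":0,"twist":0},{"tx":0,"ty":0,"tz":0,"twist":0},{"tx":0,"ty":0,"tz":0,"twist":0},{"tx":0,"ty":0,"tz":0,"twist":0}]'
```

```text
time_s: 21.4
tool_pos: [602.6, -53.8, 157.9]
tool_rot: [0.492, -3.08, 0.002]
ft_force: [-0.3, -1.1, -1.1]
finger_gap: 26.5
grasp_force: 59.3
```

```bash
python3 -m jog '[{"tx":0,"ty":0,"tz":-0.0005,"twist":0},{"tx":0,"ty":0,"tz":-0.0005,"twist":0},{"tx":0,"ty":0,"tz":0,"twist":0},{"tx":0,"ty":0,"tz":0,"twist":0},{"tx":0,"ty":0,"tz":0,"twist":0},{"tx":0,"ty":0,"tz":0,"twist":0},{"tx":0,"ty":0,"tz":0,"twist":0},{"tx":0,"ty":0,"tz":0,"twist":0}]'
python3 - <<'E'
from h import *
c=cam("scene");P=pts(c);np.savez("scene4.npz",**c);T=telemetry.state();print(T["tool_pos"],T["ft_force"],T["ft_torque"])
E
```

```text
time_s: 22.2
tool_pos: [602.7, -53.8, 157.8]
tool_rot: [0.493, -3.081, 0.002]
ft_force: [-3.1, 1.1, 5.1]
finger_gap: 26.1
grasp_force: 60.0
[602.71555438 -53.78274556 157.76380528] [-1.59008315  0.8687448   6.89764712] [0.3294121  0.9221941  0.03489349]
```

```bash
python3 -m jog '[{"tx":0,"ty":0,"tz":0,"twist":0},{"tx":0,"ty":0,"tz":0,"twist":0},{"tx":0,"ty":0,"tz":0,"twist":0},{"tx":0,"ty":0,"tz":0,"twist":0},{"tx":0,"ty":0,"tz":0,"twist":0},{"tx":0,"ty":0,"tz":0,"twist":0},{"tx":0,"ty":0,"tz":0,"twist":0},{"tx":0,"ty":0,"tz":0,"twist":0}]' 1
python3 -m jog '[{"tx":0,"ty":0,"tz":0.01,"twist":0},{"tx":0,"ty":0,"tz":0.02,"twist":0},{"tx":0,"ty":0,"tz":0.03,"twist":0},{"tx":0,"ty":0,"tz":0.03,"twist":0},{"tx":0,"ty":0,"tz":0.03,"twist":0},{"tx":-0.02,"ty":-0.02,"tz":0.01,"twist":0},{"tx":-0.02,"ty":-0.03,"tz":0,"twist":0},{"tx":-0.02,"ty":-0.03,"tz":0,"twist":0}]'
python3 -m jog '[{"tx":-0.015,"ty":-0.035,"tz":0,"twist":0},{"tx":-0.015,"ty":-0.035,"tz":0,"twist":0},{"tx":-0.015,"ty":-0.035,"tz":0,"twist":0},{"tx":-0.01,"ty":-0.035,"tz":0,"twist":0},{"tx":0,"ty":-0.035,"tz":0,"twist":0},{"tx":0,"ty":0,"tz":0,"twist":0},{"tx":0,"ty":0,"tz":0,"twist":0},{"tx":0,"ty":0,"tz":0,"twist":0}]'
python3 - <<'E'
from h import *
C=np.array([570.6,-13.4])
for n,b in(("scene",(275,180,335,260)),("top",(215,120,300,225))):
    c=cam(n);P=pts(c);x0,y0,x1,y1=b;q=P[y0:y1,x0:x1].reshape(-1,3);q=q[np.hypot(*(q[:,:2]-[602,-54]).T)<70]
    k=(q[:,2]>122)&(q[:,2]<136);h=cv2.convexHull(q[k][:,:2].astype(np.float32))[:,0].astype(float)
    A=np.c_[q[k][:,:2],np.ones(k.sum())];print(n,k.sum(),circ(h),"z",np.median(q[k][:,2]),"slope",np.linalg.lstsq(A,q[k][:,2],rcond=None)[0][:2],"top",q[:,2].max())
    if n=="scene": cv2.imwrite("pics/s7.png",cv2.resize(c["frame"][130:280,200:400],None,fx=4,fy=4))
E
```

```text
time_s: 23.05
tool_pos: [602.6, -53.8, 156.9]
tool_rot: [0.492, -3.08, 0.001]
ft_force: [0.1, 0.5, -0.1]
finger_gap: 85.5
grasp_force: 0.0
time_s: 23.85
tool_pos: [542.1, -134.3, 288.4]
tool_rot: [0.495, -3.082, 0.002]
ft_force: [0.4, -0.4, -0.6]
finger_gap: 85.4
grasp_force: 0.0
time_s: 24.65
tool_pos: [487.6, -308.4, 287.3]
tool_rot: [0.493, -3.081, 0.002]
ft_force: [0.0, -0.1, -0.0]
finger_gap: 85.3
grasp_force: 0.0
scene 586 (array([604.55906703, -55.83655746]), np.float64(52.57395592095245), 26) z 128.55314523861392 slope [-0.01240452  0.0048747 ] top 170.01085743931742
top 180 (array([593.73698123, -22.61805978]), np.float64(27.012322703796315), 15) z 127.77280588204121 slope [ 0.01050215 -0.0760664 ] top 689.5306874212212
```

View pics/s7.png

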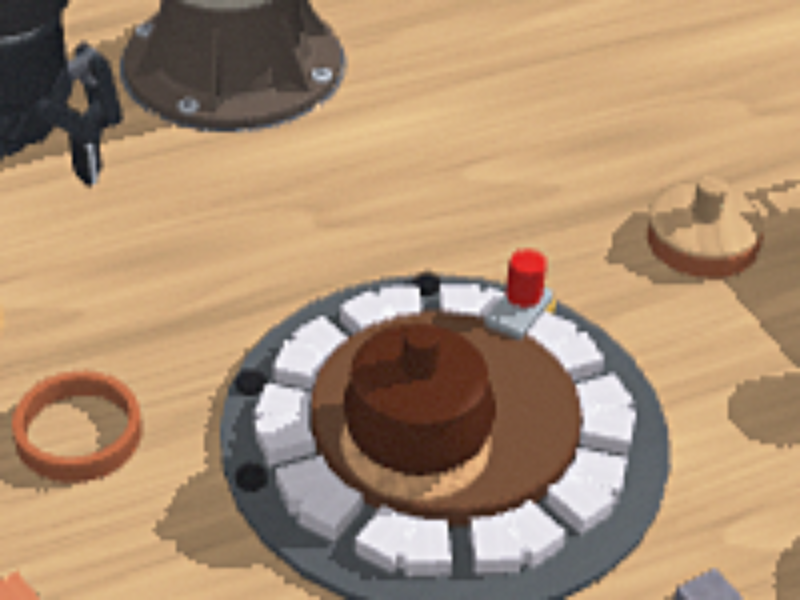

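The lid sits flat on the bowl: brim at 128.5 mm against 129 mm expected, and within 2 mm of centre. The plunger is home at the brass button and the gripper is clear.

```bash
python3 -c "
from bench import order;print(order.sign_off())"
```

```text
the job is handed in; nothing more can be done
None
```

The job is handed in, with no verdict returned: by the last camera check the plunger is home at the brass button and the chestnut lid sits flat on the bowl, within about 2 mm of centre.

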